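Crank-test a car control module on the bench tester

TASK

Take the small finned control module out of the parts rack, set it down on the rubber anti-static mat and let go, then take it again across its sides and lay it flat in the test cradle, midway between the two black lines, with its connector facing the brass contacts of the contact slide, and let go. Push the contact slide fully home by its handle so that the module sits against the back stop; only then twist the tester's ignition knob clockwise to its stop, hold it there for about one second and let it spring back. Leave everything else where it is.

Things in the scene. Friction and masses are not known exactly. Their poses are not given: they have to be found in the camera images.
- module: control module: aluminium housing with five cooling fins on top (no other unit in the rack has fins) and a narrower black connector at one end. 62 long (x) x 46 wide (y) x 30 mm tall, 0.15 kg. Origin: centre of underside; x points to the connector, z up. Housing: x -31 to +17 mm, full width; connector: x +17 to +31 mm, 28 mm wide, z 2 to 26 mm
- module_connector (a point): centre of the connector's outer face, 31 mm along x from the module's origin and 14 mm above its underside
- rack: grey rack, fixed: three pockets side by side (centres at its y -55, 0, +55 mm), each 50 mm wide, open at both ends (x). Floor 6 mm above the bench; dividers 5 mm thick, 50 mm long in x, tops 40 mm above the bench: a unit can only be taken by its two ends. Origin: centre of underside. The module is in any one pocket, connector to the rack's -x
- mat: black rubber mat on the bench, fixed, 120 x 120 x 3 mm. Origin: centre of its underside
- cradle: test cradle, fixed: grey plate 150 (x) x 90 (y) mm, top 6 mm above the bench; dark back stop at its -x end (inner face x -61.5 mm, 60 wide, top 46 above the bench); contact slide at its +x end (open: face at x +22 mm). Two black lines along x at y +-27 mm. Sides open; no room for fingers at the ends of a module in it. Origin: underside, 3 mm from the middle towards the slide
- nest (a point): point on the cradle's plate top where the centre of the module's underside is when fully seated against the back stop; axes as the cradle's: x points to the contact slide (the connector must face it), z up. While the slide is open, a module laid 10 mm towards +x from here has 10 mm of room at either end
- contacts (a joint): contact slide: 0 = open, grows to 0.020 m = fully home, moving towards the back stop (the cradle's -x). About 2 N to move; stays where left; starts at 0 to 3 mm
- contacts_grip (a point): grip point on the slide's handle, an upright black bar 14 (x) x 34 (y) mm standing 28 mm above the slide's grey block; the point is on its centre line, 8 mm below its top, 66 mm above the bench. Block: 30 x 44 mm, top 46 mm above the bench. Axes as the cradle's; moves with the slide
- tester: bench tester, fixed: grey box 150 (x) x 140 (y) x 45 mm tall with the ignition knob on top. Origin: centre of its underside
- ignition (a joint): ignition knob: 0 = at rest, grows clockwise seen from above to its stop at 1.2 rad; a spring (0.03 N m at rest, 0.11 N m at the stop) returns it when released
- ignition_grip (a point): point on the knob's axis where to grip: the knob is an upright black bar 46 (along this point's x) x 13 (y) mm, 34 mm tall, on a round flange; the point is 10 mm below the bar's top, 24 mm above the flange and 81 mm above the bench. The point turns with the knob
- relay_box: bystander: flat-topped black plastic box without fins, 56 x 44 x 28 mm, in another pocket of the rack. Origin: centre of its underside
- sensor_unit: bystander: low grey unit 58 x 46 x 30 mm with a round metal can on top, in another pocket of the rack. Origin: centre of its underside
- flux_tin: bystander: small closed tin, 44 mm across, 36 mm tall. Origin: centre of its underside
- cleaner: bystander: slim bottle, 40 mm across, 120 mm tall. Origin: centre of its underside
- screwdriver: bystander: screwdriver 160 mm long lying on the bench. Origin: centre of its underside
- mug: bystander: white mug, 76 mm across, 90 mm tall. Origin: centre of its underside
- scanner: bystander: hand-held diagnostic scanner lying flat, 100 x 170 x 32 mm. Origin: centre of its underside
There are look-alikes about, which are no part of the job. Leave any blue or pink look-alike of the module alone.

How it is judged:
On the way, in this order (a step that is already met when the one before it is completed fails the run):
1. the module has been set down upright on the mat and let go (horizontal distance between module and mat below 0.06 m and height (world z) of module below 0.008 m and angle between module's own z axis and vertical below 0.1 rad and contact force between the fingers and module below 0.1 N and linear speed of module below 0.02 m/s), for 0.2 s.
2. the module lies flat in the cradle between the lines, connector towards the contacts, let go, with the slide not yet home (y of module in the frame of nest between -0.007 and 0.007 m and z of module in the frame of nest below 0.004 m and angle between the x axis of module and the x axis of nest, either way round below 0.14 rad and x of module_connector in the frame of nest above 0.015 m and angle between module's own z axis and vertical below 0.1 rad and contact force between the fingers and module below 0.1 N and linear speed of module below 0.02 m/s and x of module in the frame of nest below 0.025 m and value of joint contacts below 0.014 m), for 0.2 s.
3. the contact slide is fully home and the module against the back stop (y of module in the frame of nest between -0.007 and 0.007 m and z of module in the frame of nest below 0.004 m and angle between the x axis of module and the x axis of nest, either way round below 0.14 rad and x of module_connector in the frame of nest above 0.015 m and angle between module's own z axis and vertical below 0.1 rad and x of module in the frame of nest below 0.005 m and value of joint contacts above 0.016 m), for 0.2 s.
4. the ignition knob is held at its stop for 0.6 s (value of joint ignition above 1.05 rad), for 0.6 s.
5. the knob has sprung back to rest (value of joint ignition below 0.1 rad), for 0.2 s.
At the end, for the whole second after the job is handed in: The module rests released in the cradle, flat, within 5 mm of the back-stop position, within 7 mm of midway between the lines and 0.14 rad of straight, connector towards the contacts; the slide is home (over 16 of 20 mm); the knob is released and back at rest (under 0.1 rad) (all of step 3 and contact force between the fingers and module below 0.1 N and linear speed of module below 0.02 m/s and value of joint ignition below 0.1 rad and contact force between the fingers and ignition below 0.1 N); the robot touches nothing.
It fails at once if the ignition knob is turned before the contact slide is home (value of joint ignition above 0.4 rad and value of joint contacts below 0.014 m).
It fails at once if one of the bystanders is moved more than 25 mm (distance of any of relay_box, sensor_unit, flux_tin, cleaner, screwdriver, mug, scanner from where it was at the start of the episode above 0.025 m).
It also fails if it takes over 72 s, if anything falls off the work surface, if the arm or the gripper's body presses on something with over 40 N, if the wrist force passes 120 N, or if a joint passes its speed limit or range.

ROBOT

A 7-joint arm with a two-finger parallel gripper is mounted at the origin on the work surface. World frame = base frame: x ahead of the robot, y to its left, z up, the work surface at z = 0. Lengths are in m, angles in rad, forces in N, time in s.
With the tool pointing down it reaches from about 0.35 to 0.775 m from the base axis. Payload 3.1 kg.
Tool frame: the origin (TCP) lies midway between the tips of the shut fingers; the grasp point (between the pads) lies 19 mm behind it; z points along the fingers, y is the line along which they close (so a half turn about z gives the same grasp; the last joint's range is limited). The gripper opens to 85 mm and grips with 20 to 120 N. Pads are 22 mm wide; open, the fingers measure 114 mm over their backs; the gripper's body (76 mm by 85 mm) begins 54 mm behind the grasp point. The pads swing forward as they close: fully open they stand 13 mm farther back than shut.
Start: joints at [1.276, 0.311, 0.014, 1.512, -0.004, 1.319, -0.027], TCP at [0.138, -0.533, 0.231] pointing down, gripper open.
Joint ranges: [-2.7, 2.7], [-0.3, 1.91], [-1.27, 1.3], [0.12, 2.57], [-1.44, 4.58], [0.2, 2.03], [-3.05, 3.05]. Speed limits (rad/s): [2.79, 2.79, 3.14, 3.14, 3.14, 3.14, 3.14].

INTERFACE

Orientations are given as a 3x3 rotation matrix whose columns are the frame's x, y, z axes.
In Python, from workcell import manip gives the robot as it stands. The module is installed in compiled form; this text tells all that it offers.
- The arm moves only by the tool arm_command, never from a script. Its argument "rows" is one flat list of numbers, 4 for each row, row after row: the shift along the tool's x, y, z as a fraction of full scale, then the turn about the tool's z as a fraction of full scale. A call has 1 to 8 rows; each row shifts and turns the commanded pose from where the row before left it, along the tool's axes as they then stand; what a row does not reach is not made up. Full scale, the value 1, is 30 mm for a shift and 5 degrees for a turn. A row lasts 1/10 s, in which the tool goes at most 50 mm and 8.59 degrees, less where a joint would pass 70% of its speed; a pose out of reach is approached as far as the arm can. A call with a number of a shift or a turn outside -1 to 1 is refused whole. A call with a gripper value outside its range is refused whole. "jaw" is the opening, from 0 (shut) to 1 (fully open), set as the call begins (left out, the last holds). The fingers move at their own pace and stop on an object; "grip_force" is the grip in N (left out, the last holds). Time passes only in rows, so rows that do not move let the fingers close. It gives the time, the measured TCP pose, the force, the opening and the grip force at its end, in the units of the state.
- manip.state(): the state, without advancing time (a new reading comes with each control period).
- manip.read_camera(name): name is "side" or "top" or "wrist"; returns a dict with "frame" (400x640x3 uint8, blue, green, red), "intrinsics" (3x3 intrinsics, pixels), "R" (3x3) and "t" (3): a world point X has camera coordinates R X + t. Camera axes: x right, y down, z forward; pixel columns grow to the right and rows downward; lengths in m; the calibration is good to about 2 mm. The wrist camera is an equidistant fisheye: a pixel r from the principal point sees the ray r / f radians off the axis. A picture is of the moment at which its call begins. There is no depth.
- manip.job_done(): hands the job in; it is judged then, once.
The state is a dict: "time": time; "joint_positions": joint angles; "joint_velocities": joint speeds; "tau": joint torques, N m; "eef_pos": TCP position; "eef_rot": TCP orientation; "ft_force": force on the tool from outside, world axes, zero at the start; "wrist_torque": the same for the moment, N m; "finger_gap": finger opening in m; "gripper_force": force on a finger pad.
Only numpy, scipy, OpenCV 4.12 (cv2) and the standard library are available. Lean on these libraries where they do the work, as an engineer would, in place of code of your own. Each camera call takes 0.05 s, during which the arm holds its last target. There are 200 camera calls.

## Working session

There is one attempt and no reset: what is moved stays moved. The work goes in short steps, Python scripts to look and compute and a tool call to move; the robot and the scene stay as the last step left them, time stands still between calls to the robot, and variables do not carry over. Pictures are saved under pics/ and viewed, at most 10 in all, crops included, and the job is handed in when it is done.

Besides the shell and the picture viewer there is one more tool, called after "Request:" as name(argument=value, ...) on one line, values as JSON. arm_command: Moves the arm, as the interface text tells. Its arguments: {"type":"object","properties":{"rows":{"type":"array","items":{"type":"number","minimum":-1,"maximum":1}},"jaw":{"type":"number"},"grip_force":{"type":"number"}},"required":["rows"]}

```bash
mkdir -p pics
cat > h.py <<'E'
import numpy as np, cv2, pickle
from workcell import manip
def snap(n):
    c=manip.read_camera(n); pickle.dump(c,open(n+'.pkl','wb')); return c
def load(n): return pickle.load(open(n+'.pkl','rb'))
def ray(c,u,v):
    K=c['intrinsics'];R=np.array(c['R']);t=np.array(c['t'])
    d=np.linalg.inv(K)@np.array([u,v,1.]); return -R.T@t, R.T@d
def px(c,u,v,z):
    o,d=ray(c,u,v); return (o+d*(z-o[2])/d[2]).round(4)
def proj(c,X):
    p=np.array(c['R'])@np.array(X)+np.array(c['t']); q=np.array(c['intrinsics'])@p; return (q[:2]/q[2]).round(1)
E
python3 - <<'E'
from h import *
for n in('top','side'):
    c=snap(n); print(n,c['intrinsics'],c['R'],c['t']); cv2.imwrite(f'pics/{n}0.png',c['frame'])
s=manip.state(); print(s['eef_rot'],s['time'],s['finger_gap'])
E
```

```text
top [[396.75470015   0.         321.94199552]
 [  0.         396.75470015 196.29813695]
 [  0.           0.           1.        ]] [[-1.80405004e-02 -9.99836876e-01  8.73281176e-04]
 [-9.99257081e-01  1.80002748e-02 -3.40775145e-02]
 [ 3.40562364e-02 -1.48740781e-03 -9.99418811e-01]] [0.01031868 0.60082868 1.13146657]
side [[463.45335244   0.         315.96352133]
 [  0.         463.45335244 204.23737803]
 [  0.           0.           1.        ]] [[-0.91671812 -0.39949282 -0.00577777]
 [-0.29337251  0.68287943 -0.66903532]
 [ 0.27122033 -0.61162176 -0.74320815]] [0.57222811 0.21779916 1.16431298]
[[ 9.68188671e-01  2.50220491e-01 -6.34708254e-04]
 [ 2.50221273e-01 -9.68186551e-01  2.02921911e-03]
 [-1.06763793e-04 -2.12348446e-03 -9.99997740e-01]] 0.1 0.0850498605250573
```

View pics/top0.png

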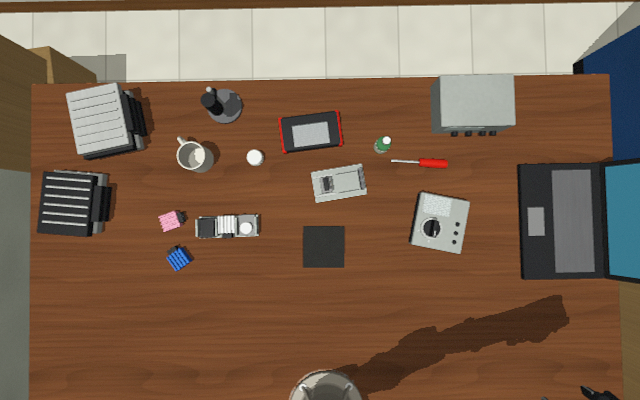

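View pics/side0.png

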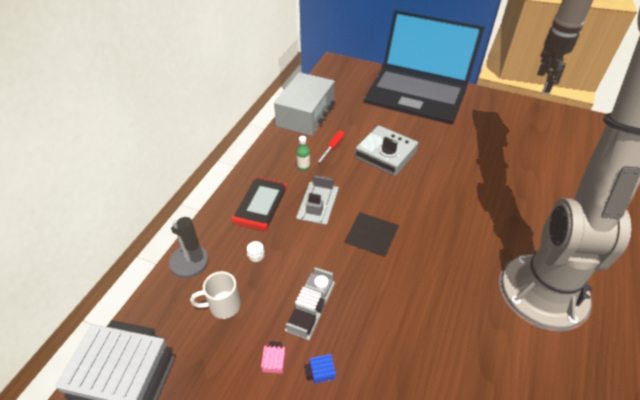

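```bash
cat > comp.py <<'E'
from h import *
def comp(spec,fn,s=5):
    t=[]
    for n,u,v in spec:
        f=load(n)['frame'][v:v+60,u:u+80]
        g=cv2.resize(f,None,fx=s,fy=s,interpolation=cv2.INTER_CUBIC)
        for i in range(0,80,10): cv2.putText(g,str(u+i),(i*s,8),0,.3,(0,255,255)); cv2.line(g,(i*s,10),(i*s,14),(0,255,255))
        for i in range(10,60,10): cv2.putText(g,str(v+i),(0,i*s+3),0,.3,(0,255,255));cv2.line(g,(20,i*s),(24,i*s),(0,255,255))
        t.append(g)
    cv2.imwrite(fn,np.vstack([np.hstack(t[:2]),np.hstack(t[2:])]))
E
python3 -c "
from comp import *
comp([('top',188,196),('top',300,155),('top',400,190),('side',275,270)],'pics/c1.png')"
```

```text
(no output)
```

View pics/c1.png

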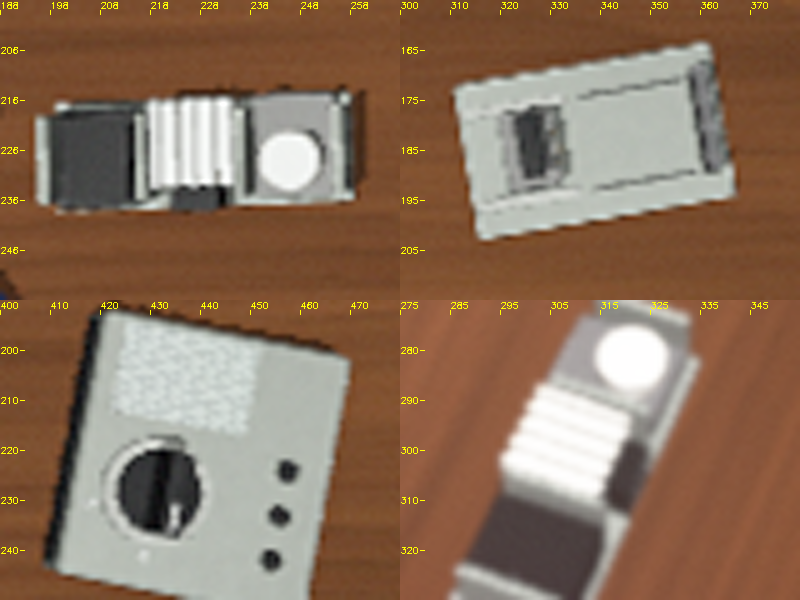

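Top view: the finned unit is in the middle rack pocket, fins at (226,225), with its black connector at (227,236) towards the robot. The pink (171,220) and blue (178,258) units are look-alikes outside the rack, so I leave them. The crop confirms five white fins. The cradle's slide is at (326,184) and its back stop at (362,178). The knob is at (431,228).

Run:
```python
from h import *
c=load('top')
P=lambda l,z:[px(c,*p,z) for p in l]
print('fins',*P([(217.6,215.4),(234.6,215.4),(234.6,233.4),(217.6,233.4)],.036))
print('conn',*P([(227,238)],.014),*P([(227.7,236)],.032))
r=P([(196.2,219),(258.5,216)],.04);print('rack',*r)
q=P([(311,172.4),(361.6,163.6),(367,193.5),(316,203)],.006); print('cradle',*q,sum(q)/4)
print('stop',*P([(358,166.5),(361,189)],.046),'hand',*P([(326.5,184)],.074),'lines',*P([(336,174.5),(337,192.5)],.006),*P([(357,171)],.006),*P([(358.5,189)],.006))
print('mat',*P([(303,226),(344,226),(344.5,267),(303,267)],.003))
print('tester',*P([(420,192.5),(470,202),(460,253),(410,243)],.045),'knob',*P([(430.8,228)],.057))
```

```text
fins [0.5517 0.2934 0.036 ] [0.5508 0.2457 0.036 ] [0.5004 0.2462 0.036 ] [0.5013 0.2938 0.036 ]
conn [0.4865 0.2729 0.014 ] [0.4932 0.2666 0.032 ]
rack [0.5427 0.3522 0.04  ] [0.548 0.178 0.04 ]
cradle [0.6708 0.0299 0.006 ] [ 0.6937 -0.1171  0.006 ] [ 0.6068 -0.1308  0.006 ] [0.582 0.017 0.006] [ 0.638325 -0.05025   0.006   ]
stop [ 0.6812 -0.1027  0.046 ] [ 0.6181 -0.1098  0.046 ] hand [ 0.632  -0.0134  0.074 ] lines [ 0.6634 -0.0423  0.006 ] [ 0.6113 -0.0442  0.006 ] [ 0.6725 -0.1033  0.006 ] [ 0.6203 -0.1065  0.006 ]
mat [0.5163 0.0557 0.003 ] [ 0.5142 -0.0627  0.003 ] [ 0.3964 -0.0618  0.003 ] [0.3986 0.0577 0.003 ]
tester [ 0.6054 -0.2743  0.045 ] [ 0.5764 -0.4131  0.045 ] [ 0.4353 -0.381   0.045 ] [ 0.4655 -0.2428  0.045 ] knob [ 0.5066 -0.2985  0.057 ]
```

```bash
cat > plan.py <<'E'
from h import *
def plan(wps,step=.03,turn=5.):
    """wps: (x,y,z,yaw of tool y in deg); rows in tool axes, tool straight down"""
    s=manip.state(); p=np.array(s['eef_pos']); R=np.array(s['eef_rot']); a=np.degrees(np.arctan2(R[1,1],R[0,1]))
    out=[]
    for w in wps:
        t=np.array(w[:3])
        n0=len(out)
        while len(out)-n0<60:
            d=t-p; da=(w[3]-a+180)%360-180
            n=max(np.linalg.norm(d)/step,abs(da)/turn)
            if n<.02: break
            n=max(1,np.ceil(n-.02)); ar=np.radians(a)
            y=np.array([np.cos(ar),np.sin(ar),0]); z=np.array([0,0,-1]); x=np.cross(y,z)
            r=np.array([*(np.array([d@x,d@y,d@z])/n/.03),-da/n/5]).round(2).clip(-1,1)+0.
            p=p+.03*(r[0]*x+r[1]*y+r[2]*z); a-=5*r[3]; out.append(r)
            if n==1: break
    for i in range(0,len(out),8): print([float('%g'%v) for r in out[i:i+8] for v in r])
E
python3 - <<'E'
from plan import *
plan([(.44,-.26,.23,-20),(.519,.27,.18,1.7)])
E
```

```text
[0.86, -0.45, 0.0, -0.79, 0.89, -0.39, 0.0, -0.79, 0.91, -0.32, 0.0, -0.79, 0.93, -0.26, 0.0, -0.79, 0.95, -0.2, 0.0, -0.79, 0.96, -0.13, 0.0, -0.79, 0.97, -0.06, 0.0, -0.8, 0.97, 0.0, 0.0, -0.79]
[0.96, 0.07, 0.0, -0.8, 0.96, 0.14, 0.0, -0.79, 0.95, 0.21, 0.0, -0.8, 0.93, 0.27, 0.0, -0.79, 0.91, 0.33, 0.01, -0.8, 0.88, 0.4, 0.0, -0.79, 0.97, -0.2, 0.09, -0.24, 0.98, -0.18, 0.09, -0.24]
[0.98, -0.16, 0.09, -0.24, 0.98, -0.14, 0.09, -0.24, 0.99, -0.12, 0.09, -0.24, 0.99, -0.09, 0.09, -0.24, 0.99, -0.07, 0.09, -0.24, 0.99, -0.05, 0.09, -0.24, 0.99, -0.03, 0.09, -0.24, 0.99, -0.01, 0.1, -0.24]
[0.99, 0.01, 0.09, -0.24, 0.99, 0.03, 0.1, -0.24, 0.99, 0.05, 0.09, -0.24, 0.99, 0.07, 0.1, -0.24, 0.99, 0.09, 0.09, -0.25, 0.99, 0.11, 0.1, -0.24, 0.98, 0.13, 0.09, -0.25, 0.98, 0.15, 0.1, -0.24]
```

Request:
arm_command(rows=[0.86,-0.45,0,-0.8,0.89,-0.39,0,-0.8,0.91,-0.32,0,-0.8,0.93,-0.26,0,-0.8,0.95,-0.2,0,-0.8,0.96,-0.13,0,-0.8,0.97,-0.06,0,-0.8,0.97,0,0,-0.8], jaw=1)

```text
time: 0.9
eef_pos: [0.3105, -0.3752, 0.2308]
eef_rot: [[0.686, 0.727, -0.001], [0.727, -0.686, 0.001], [0.0, -0.001, -1.0]]
ft_force: [-0.9, -0.1, -1.2]
finger_gap: 0.0854
gripper_force: 0.0
```

Request:
arm_command(rows=[0.96,0.07,0,-0.8,0.96,0.14,0,-0.8,0.95,0.21,0,-0.8,0.93,0.27,0,-0.8,0.91,0.33,0,-0.8,0.88,0.4,0,-0.8])

```text
time: 1.5
eef_pos: [0.4394, -0.2582, 0.2308]
eef_rot: [[0.331, 0.943, -0.001], [0.943, -0.331, 0.0], [0.0, -0.001, -1.0]]
ft_force: [0.5, -0.3, 0.0]
finger_gap: 0.0857
gripper_force: 0.0
```

Run:
```python
from h import *
c=snap('wrist'); import shutil; shutil.copy('wrist.pkl','w1.pkl'); print(c['intrinsics'],c['R'],c['t'],manip.state()['eef_pos'])
cv2.imwrite('pics/w1.png',c['frame'])
from plan import plan
plan([(.519,.27,.14,1.7)])
```

```text
[[309.70691629   0.         324.11451206]
 [  0.         309.70691629 201.35769892]
 [  0.           0.           1.        ]] [[ 0.94340386 -0.33163875 -0.00221253]
 [-0.31705692 -0.90384014  0.28731151]
 [-0.0972834  -0.27034929 -0.95783464]] [-0.4987667  -0.13110546  0.35218177] [ 0.44403482 -0.2524745   0.23097544]
[0.96, -0.18, 0.17, -0.23, 0.96, -0.16, 0.17, -0.23, 0.97, -0.14, 0.17, -0.23, 0.97, -0.12, 0.17, -0.23, 0.97, -0.1, 0.17, -0.23, 0.97, -0.08, 0.17, -0.23, 0.98, -0.06, 0.17, -0.23, 0.98, -0.04, 0.17, -0.23]
[0.98, -0.02, 0.17, -0.23, 0.98, -0.01, 0.17, -0.22, 0.98, 0.01, 0.17, -0.23, 0.98, 0.03, 0.17, -0.22, 0.97, 0.05, 0.17, -0.23, 0.97, 0.07, 0.16, -0.22, 0.97, 0.09, 0.17, -0.23, 0.97, 0.11, 0.16, -0.22]
[0.97, 0.13, 0.17, -0.23, 0.97, 0.15, 0.16, -0.22]
```

View pics/w1.png

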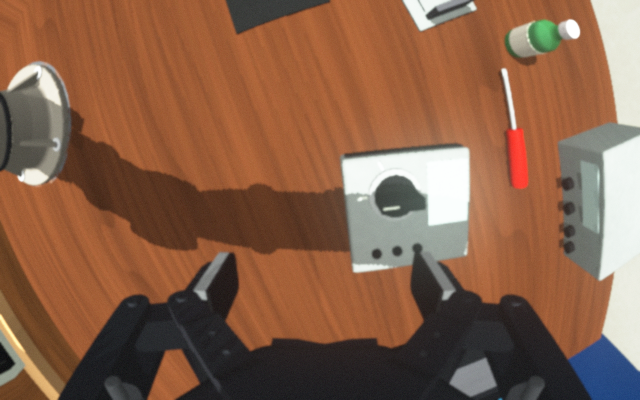

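The wrist view shows the tester with its knob at about (400,197) and the bar running left to right, the white mark at its left end. Next I move to the rack.

Request:
arm_command(rows=[0.96,-0.18,0.17,-0.23,0.96,-0.16,0.17,-0.23,0.97,-0.14,0.17,-0.23,0.97,-0.12,0.17,-0.23,0.97,-0.1,0.17,-0.23,0.97,-0.08,0.17,-0.23,0.98,-0.06,0.17,-0.23,0.98,-0.04,0.17,-0.23])

```text
time: 2.35
eef_pos: [0.4754, -0.0266, 0.1899]
eef_rot: [[0.179, 0.984, -0.001], [0.984, -0.179, -0.0], [-0.0, -0.001, -1.0]]
ft_force: [0.9, -0.7, 0.8]
finger_gap: 0.0854
gripper_force: 0.0
```

Request:
arm_command(rows=[0.98,-0.02,0.17,-0.23,0.98,-0.01,0.17,-0.22,0.98,0.01,0.17,-0.23,0.98,0.03,0.17,-0.22,0.97,0.05,0.17,-0.23,0.97,0.07,0.16,-0.22,0.97,0.09,0.17,-0.23,0.97,0.11,0.16,-0.22])

```text
time: 3.15
eef_pos: [0.5114, 0.2047, 0.1495]
eef_rot: [[0.023, 1.0, -0.001], [1.0, -0.023, -0.001], [-0.001, -0.001, -1.0]]
ft_force: [0.3, -0.6, -0.6]
finger_gap: 0.0854
gripper_force: 0.0
```

Request:
arm_command(rows=[0.97,0.13,0.17,-0.23,0.97,0.15,0.16,-0.22,0,0,0,0,0,0,0,0])

```text
time: 3.55
eef_pos: [0.5201, 0.2623, 0.1396]
eef_rot: [[-0.018, 1.0, -0.002], [1.0, 0.018, -0.001], [-0.001, -0.002, -1.0]]
ft_force: [-0.7, -0.8, -0.1]
finger_gap: 0.0855
gripper_force: 0.0
```

Run:
```python
from h import *
c=snap('wrist'); import shutil; shutil.copy('wrist.pkl','w2.pkl'); print(c['R'],c['t'],manip.state()['eef_pos'])
cv2.imwrite('pics/w2.png',c['frame'])
from plan import plan
plan([(.519,.27,.06,1.7),(.519,.27,.003,1.7)])
```

```text
[[ 0.99984528  0.01740197 -0.00256641]
 [ 0.01740404 -0.9575077   0.28788212]
 [ 0.00255235 -0.28788224 -0.95766241]] [-0.52351517  0.2314988   0.36610273] [0.52070169 0.26105149 0.13980896]
[0.1, -0.02, 0.89, -0.05, 0.1, -0.02, 0.89, -0.06, 0.1, -0.01, 0.88, -0.05, 0.0, 0.0, 0.95, 0.0, 0.0, 0.0, 0.95, 0.0]
```

View pics/w2.png

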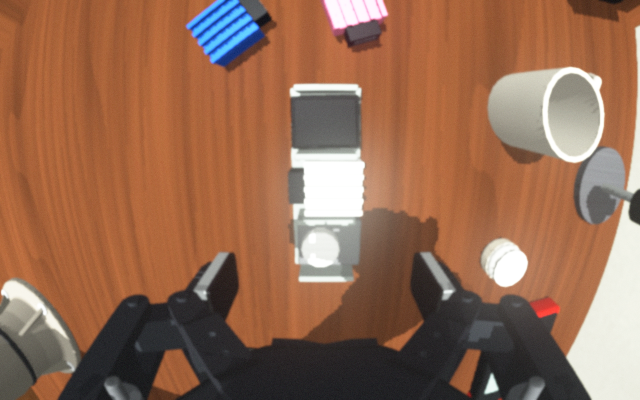

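The wrist view shows the rack upright in the image. The module's fins span columns 303–365 and rows 158–218, and its connector is at (295,185). The fisheye geometry gives a refined position.

```bash
cat >> h.py <<'E'
def fe(c,u,v,z):
    K=c['intrinsics'];R=np.array(c['R']);t=np.array(c['t'])
    a=np.array([u-K[0,2],v-K[1,2]])/K[0,0]; th=np.linalg.norm(a)
    d=R.T@np.array([*(a/th*np.sin(th)),np.cos(th)]); o=-R.T@t
    return (o+d*(z-o[2])/d[2]).round(4)
E
python3 - <<'E'
from h import *
c=load('w2')
print(fe(c,365,187,.036),fe(c,303,187,.036),fe(c,289,186,.032),fe(c,335,158.5,.036),fe(c,335,218,.036))
print('rack dividers',fe(c,325,87,.04),fe(c,325,280,.04),fe(c,292,87,.04),fe(c,299,280,.04),fe(c,361,87,.04),fe(c,353,280,.04))
c=load('w1')
print('knob c',fe(c,402,197,.057),fe(c,375,196,.057),fe(c,427,198,.057))
print('tester',fe(c,343,158,.045),fe(c,468,147,.045),fe(c,466,255,.045),fe(c,352,264,.045))
E
```

```text
[0.5526 0.275  0.036 ] [0.5016 0.274  0.036 ] [0.4895 0.2737 0.032 ] [0.5272 0.2981 0.036 ] [0.5286 0.2475 0.036 ]
rack dividers [0.5182 0.3549 0.04  ] [0.5212 0.1888 0.04  ] [0.4928 0.3548 0.04  ] [0.4976 0.1882 0.04  ] [0.546  0.3558 0.04  ] [0.5467 0.189  0.04  ]
knob c [ 0.5125 -0.3015  0.057 ] [ 0.4845 -0.2905  0.057 ] [ 0.5396 -0.3121  0.057 ]
tester [ 0.465  -0.2425  0.045 ] [ 0.6065 -0.2748  0.045 ] [ 0.5771 -0.409   0.045 ] [ 0.4354 -0.3667  0.045 ]
```

Request:
arm_command(rows=[0.12,-0.01,0.89,-0.05,0.12,-0.01,0.89,-0.06,0.1,0,0.88,-0.05,0,0,0.7,0,0,0,0.7,0,0,0,0.5,0,0,0,0,0,0,0,0,0])

```text
time: 4.4
eef_pos: [0.5205, 0.2718, 0.004]
eef_rot: [[-0.029, 1.0, 0.001], [1.0, 0.029, -0.0], [-0.0, 0.001, -1.0]]
ft_force: [0.1, 0.2, -0.4]
finger_gap: 0.0856
gripper_force: 0.0
```

Request:
arm_command(rows=[0,0,0,0,0,0,0,0,0,0,0,0,0,0,0,0,0,0,0,0,0,0,0,0,0,0,0,0,0,0,0,0], jaw=0, grip_force=40)

```text
time: 5.2
eef_pos: [0.5211, 0.2731, 0.0052]
eef_rot: [[-0.03, 1.0, 0.003], [1.0, 0.03, 0.001], [0.001, 0.003, -1.0]]
ft_force: [-0.2, -0.4, 6.0]
finger_gap: 0.0613
gripper_force: 45.3
```

Run:
```python
from plan import plan
plan([(.52,.272,.10,1.7),(.46,0,.06,-81.1),(.46,0,.009,-81.1)])
```

```text
[-0.01, -0.01, -0.79, 0.0, -0.01, -0.01, -0.79, 0.0, -0.01, -0.01, -0.79, 0.0, -0.01, -0.01, -0.79, 0.01, -0.53, -0.13, 0.08, 0.97, -0.54, -0.09, 0.08, 0.97, -0.54, -0.04, 0.08, 0.97, -0.55, 0.0, 0.08, 0.97]
[-0.54, 0.05, 0.08, 0.98, -0.54, 0.1, 0.08, 0.97, -0.53, 0.14, 0.08, 0.98, -0.51, 0.19, 0.08, 0.97, -0.5, 0.23, 0.08, 0.98, -0.47, 0.27, 0.08, 0.97, -0.45, 0.31, 0.08, 0.98, -0.42, 0.35, 0.08, 0.97]
[-0.39, 0.38, 0.07, 0.98, -0.36, 0.41, 0.08, 0.97, -0.32, 0.44, 0.07, 0.98, -0.28, 0.47, 0.08, 0.97, -0.25, 0.49, 0.07, 0.98, 0.0, 0.0, 0.85, 0.0, 0.0, 0.0, 0.85, 0.0]
```

Request:
arm_command(rows=[0,0,-0.5,0,0,0,-0.8,0,0,0,-0.9,0,0,0,-1,0,-0.53,-0.13,0.08,0.97,-0.54,-0.09,0.08,0.97,-0.54,-0.04,0.08,0.97,-0.55,0,0.08,0.97])

```text
time: 6.0
eef_pos: [0.5052, 0.2077, 0.0903]
eef_rot: [[0.306, 0.952, -0.0], [0.952, -0.306, -0.0], [-0.0, -0.0, -1.0]]
ft_force: [0.6, 1.0, -1.5]
finger_gap: 0.0613
gripper_force: 44.5
```

Request:
arm_command(rows=[-0.54,0.05,0.08,0.98,-0.54,0.1,0.08,0.97,-0.53,0.14,0.08,0.98,-0.51,0.19,0.08,0.97,-0.5,0.23,0.08,0.98,-0.47,0.27,0.08,0.97,-0.45,0.31,0.08,0.98,-0.42,0.35,0.08,0.97])

```text
time: 6.8
eef_pos: [0.4775, 0.0799, 0.0711]
eef_rot: [[0.837, 0.547, -0.0], [0.547, -0.837, 0.0], [-0.0, -0.0, -1.0]]
ft_force: [1.1, 0.2, -2.0]
finger_gap: 0.061
gripper_force: 44.5
```

Request:
arm_command(rows=[-0.39,0.38,0.07,0.98,-0.36,0.41,0.08,0.97,-0.32,0.44,0.07,0.98,-0.28,0.47,0.08,0.97,-0.25,0.49,0.07,0.98,0,0,0,0,0,0,0,0,0,0,0,0])

```text
time: 7.6
eef_pos: [0.4606, 0.0018, 0.0601]
eef_rot: [[0.987, 0.158, 0.001], [0.158, -0.987, 0.001], [0.001, -0.001, -1.0]]
ft_force: [-0.3, -0.1, -1.3]
finger_gap: 0.0613
gripper_force: 44.6
```

Run:
```python
from plan import *
s=manip.state();print(s['eef_pos'],s['ft_force'],s['finger_gap'])
plan([(.46,0,.015,-81.1),(.46,0,.002,-81.1)])
```

```text
[0.46059144 0.00182856 0.06007668] [-0.2570177  -0.11468408 -1.28510894] 0.061266746971567865
[-0.01, 0.03, 0.75, 0.02, -0.02, 0.03, 0.75, 0.02, 0.0, 0.0, 0.44, 0.0]
```

Request:
arm_command(rows=[0,0.03,0.7,0.02,0,0.03,0.7,0.02,0,0,0.35,0,0,0,0.12,0,0,0,0.05,0,0,0,0,0,0,0,0,0])

```text
time: 8.3
eef_pos: [0.4614, -0.0013, 0.0029]
eef_rot: [[0.988, 0.152, 0.002], [0.152, -0.988, -0.0], [0.002, 0.0, -1.0]]
ft_force: [0.2, 0.9, -1.9]
finger_gap: 0.0611
gripper_force: 44.6
```

Request:
arm_command(rows=[0,0,0,0,0,0,0,0,0,0,0,0,0,0,0,0,0,0,0,0,0,0,0,0,0,0,0,0,0,0,0,0], jaw=1)

```text
time: 9.1
eef_pos: [0.4605, -0.0014, 0.0021]
eef_rot: [[0.988, 0.152, -0.0], [0.152, -0.988, 0.0], [-0.0, -0.0, -1.0]]
ft_force: [0.8, 0.1, -0.2]
finger_gap: 0.0854
gripper_force: 0.0
```

Request:
arm_command(rows=[0,0,-0.7,0,0,0,-0.8,0,0,0,-1,0,0,0,-1,0,0,0,-0.8,0,0,0,0,0,0,0,0,0])

```text
time: 9.8
eef_pos: [0.4605, -0.0015, 0.1312]
eef_rot: [[0.988, 0.152, 0.001], [0.152, -0.988, -0.0], [0.001, 0.0, -1.0]]
ft_force: [0.2, 1.1, -0.5]
finger_gap: 0.0854
gripper_force: 0.0
```

Run:
```python
from comp import *
c=snap('wrist'); import shutil; shutil.copy('wrist.pkl','w3.pkl'); print(c['R'],c['t'],manip.state()['eef_pos'])
cv2.imwrite('pics/w3.png',c['frame'])
```

```text
[[ 1.51615247e-01 -9.88439440e-01 -5.38112466e-04]
 [-9.46550675e-01 -1.45346754e-01  2.87951629e-01]
 [-2.84700960e-01 -4.31485065e-02 -9.57644804e-01]] [-0.07057318  0.42629329  0.41466701] [ 0.45967293 -0.00157186  0.13029234]
```

View pics/w3.png

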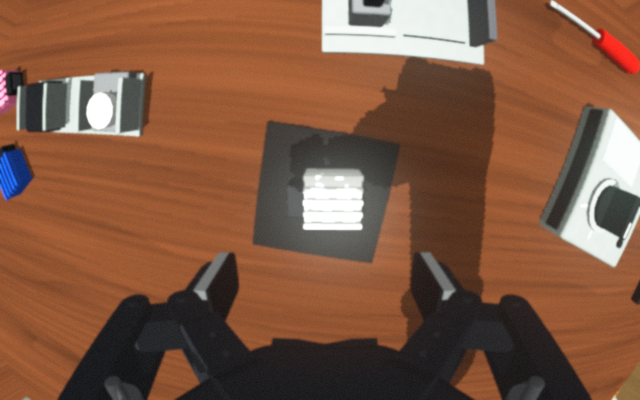

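The module stands on the mat. Its fins span columns 303–364 and rows 168–230, and the connector is at about (295,195), pointing to world +y, towards the slide side.

```bash
python3 - <<'E'
from h import *
c=load('w3')
print('cam',-c['R'].T@c['t'])
for p in [(303,230),(364,230),(303,170),(364,170),(333,230),(333,170),(333,187)]: print(p,fe(c,*p,.033))
E
python3 -c "
from plan import *
plan([(.46,-.001,.13,8.8)])"
```

```text
cam [0.53226427 0.01009529 0.27431388]
(303, 230) [0.433 0.013 0.033]
(364, 230) [ 0.4407 -0.0379  0.033 ]
(303, 170) [0.4837 0.0197 0.033 ]
(364, 170) [ 0.4911 -0.0282  0.033 ]
(333, 230) [ 0.4368 -0.012   0.033 ]
(333, 170) [ 0.4872 -0.0038  0.033 ]
(333, 187) [ 0.4735 -0.006   0.033 ]
[0.0, 0.0, 0.0, -1.0, 0.0, 0.0, 0.0, -1.0, 0.0, 0.0, 0.0, -1.0, 0.0, 0.0, 0.0, -1.0, 0.0, 0.0, 0.0, -1.0, 0.0, 0.0, 0.0, -1.0, 0.0, 0.0, 0.0, -1.0, 0.0, 0.0, 0.0, -1.0]
[0.0, 0.0, 0.0, -1.0, 0.0, 0.0, 0.0, -1.0, 0.0, 0.0, 0.0, -1.0, 0.0, 0.0, 0.0, -1.0, 0.0, 0.0, 0.0, -1.0, 0.0, 0.0, 0.0, -1.0, 0.01, 0.0, 0.0, -1.0, 0.0, 0.0, 0.0, -1.0]
[0.0, 0.0, 0.0, -1.0, 0.01, 0.01, 0.01, -1.0]
```

Run:
```python
from h import *
c=snap('top');f=c['frame']
a=cv2.resize(f[155:275,295:375],None,fx=5,fy=5,interpolation=cv2.INTER_CUBIC)
w=load('w3')['frame'][110:230,270:350]
b=cv2.resize(load('w3')['frame'][150:250,270:390],None,fx=3.3,fy=3.3,interpolation=cv2.INTER_CUBIC)
o=np.zeros((600,800,3),np.uint8); o[:,:400]=a; o[:b.shape[0],400:400+b.shape[1]]=b[:,:400]
cv2.imwrite('pics/c2.png',o); print(b.shape)
```

```text
(330, 396, 3)
```

View pics/c2.png

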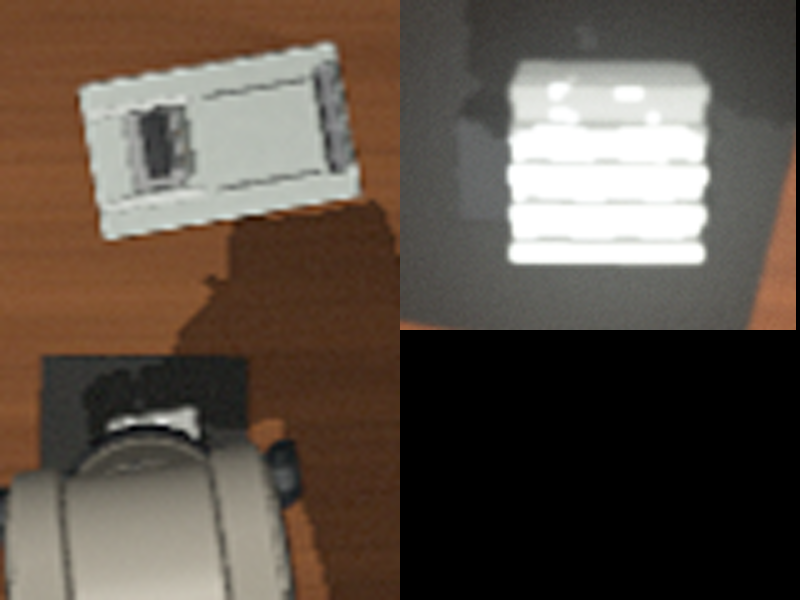

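Request:
arm_command(rows=[0,0,0.4,-1,0,0,0.4,-1,0,0,0.4,-1,0,0,0,-1,0,0,0,-1,0,0,0,-1,0,0,0,-1,0,0,0,-1])

```text
time: 10.7
eef_pos: [0.4591, -0.0015, 0.0935]
eef_rot: [[0.657, 0.754, -0.004], [0.754, -0.657, 0.0], [-0.002, -0.003, -1.0]]
ft_force: [0.0, 0.4, 0.2]
finger_gap: 0.0856
gripper_force: 0.0
```

Request:
arm_command(rows=[0,0,0,-1,0,0,0,-1,0,0,0,-1,0,0,0,-1,0,0,0,-1,0,0,0,-1,0,0,0,-1,0,0,0,-1])

```text
time: 11.5
eef_pos: [0.4591, -0.0014, 0.0935]
eef_rot: [[0.018, 1.0, -0.003], [1.0, -0.018, 0.0], [0.0, -0.003, -1.0]]
ft_force: [-0.5, -0.5, -0.0]
finger_gap: 0.0859
gripper_force: 0.0
```

Request:
arm_command(rows=[0,0,0,-1,0,0,0,-1,0,0,0,0,0,0,0,0])

```text
time: 11.9
eef_pos: [0.4596, -0.0015, 0.0941]
eef_rot: [[-0.15, 0.989, -0.002], [0.989, 0.15, 0.0], [0.001, -0.002, -1.0]]
ft_force: [-0.2, 0.2, 0.9]
finger_gap: 0.0856
gripper_force: 0.0
```

Run:
```python
from plan import *
s=manip.state();print(s['eef_pos'],s['eef_rot'])
plan([(.46,-.0015,.006,8.75)])
```

```text
[ 0.45962292 -0.00146079  0.09412411] [[-1.50200276e-01  9.88653171e-01 -2.18751607e-03]
 [ 9.88655339e-01  1.50201448e-01  3.80708244e-04]
 [ 7.04956494e-04 -2.10551696e-03 -9.99997535e-01]]
[0.0, 0.0, 0.98, -0.01, 0.0, 0.01, 0.98, -0.01, 0.0, 0.0, 0.98, 0.0]
```

Request:
arm_command(rows=[0,0,0.8,0,0,0,0.8,0,0,0,0.8,0,0,0,0.54,0,0,0,0,0,0,0,0,0])

```text
time: 12.5
eef_pos: [0.4603, -0.0013, 0.0068]
eef_rot: [[-0.152, 0.988, -0.001], [0.988, 0.152, 0.0], [0.0, -0.001, -1.0]]
ft_force: [0.5, 0.0, 0.1]
finger_gap: 0.0852
gripper_force: 0.0
```

Request:
arm_command(rows=[0,0,0,0,0,0,0,0,0,0,0,0,0,0,0,0,0,0,0,0,0,0,0,0,0,0,0,0,0,0,0,0], jaw=0, grip_force=40)

```text
time: 13.3
eef_pos: [0.4614, -0.0015, 0.0079]
eef_rot: [[-0.152, 0.988, 0.002], [0.988, 0.152, -0.0], [-0.001, 0.002, -1.0]]
ft_force: [-0.3, 0.3, 5.8]
finger_gap: 0.0449
gripper_force: 42.9
```

Request:
arm_command(rows=[0,0,0,0,0,0,-0.5,0,0,0,-0.8,0,0,0,-0.8,0,0,0,-0.8,0,0,0,-0.4,0,0,0,0,0])

```text
time: 14.0
eef_pos: [0.4617, -0.0015, 0.1072]
eef_rot: [[-0.152, 0.988, 0.003], [0.988, 0.152, -0.0], [-0.001, 0.003, -1.0]]
ft_force: [1.3, 0.5, -0.9]
finger_gap: 0.0451
gripper_force: 42.1
```

Run:
```python
from plan import *
s=manip.state();print(s['eef_pos'])
plan([(.641,-.0676,.1,8.9)])
```

```text
[ 0.46168567 -0.0014969   0.10715574]
[-0.44, 0.8, 0.03, -0.01, -0.44, 0.8, 0.03, 0.0, -0.44, 0.79, 0.04, -0.01, -0.44, 0.8, 0.03, 0.0, -0.44, 0.79, 0.04, -0.01, -0.45, 0.79, 0.03, 0.0, -0.44, 0.8, 0.04, -0.01]
```

Request:
arm_command(rows=[-0.44,0.8,0.03,-0.01,-0.44,0.8,0.03,0,-0.44,0.79,0.04,-0.01,-0.44,0.8,0.03,0,-0.44,0.79,0.04,-0.01,-0.45,0.79,0.03,0,-0.44,0.8,0.04,-0.01,0,0,0,0])

```text
time: 14.8
eef_pos: [0.6414, -0.0699, 0.0955]
eef_rot: [[-0.152, 0.988, -0.001], [0.988, 0.152, -0.001], [-0.001, -0.001, -1.0]]
ft_force: [-0.8, -0.1, -1.2]
finger_gap: 0.0453
gripper_force: 42.1
```

Request:
arm_command(rows=[0,0,0.5,0,0,0,0.5,0,0,0,0,0,0,0,0,0])

```text
time: 15.2
eef_pos: [0.6382, -0.067, 0.0673]
eef_rot: [[-0.156, 0.988, -0.003], [0.988, 0.156, 0.0], [0.001, -0.003, -1.0]]
ft_force: [-0.4, -0.1, -0.8]
finger_gap: 0.0454
gripper_force: 42.0
```

Run:
```python
from plan import *
c=snap('wrist'); import shutil; shutil.copy('wrist.pkl','w4.pkl'); s=manip.state();print(s['eef_pos'],s['eef_rot'][:,1])
cv2.imwrite('pics/w4.png',cv2.resize(c['frame'][60:360,160:480],None,fx=2,fy=2,interpolation=cv2.INTER_CUBIC))
plan([(.641,-.0676,.012,8.9)])
```

```text
[ 0.63918728 -0.06709219  0.06841075] [ 9.87760817e-01  1.55974219e-01 -7.82364859e-04]
[-0.01, 0.03, 0.94, 0.01, -0.02, 0.03, 0.94, 0.0]
```

View pics/w4.png

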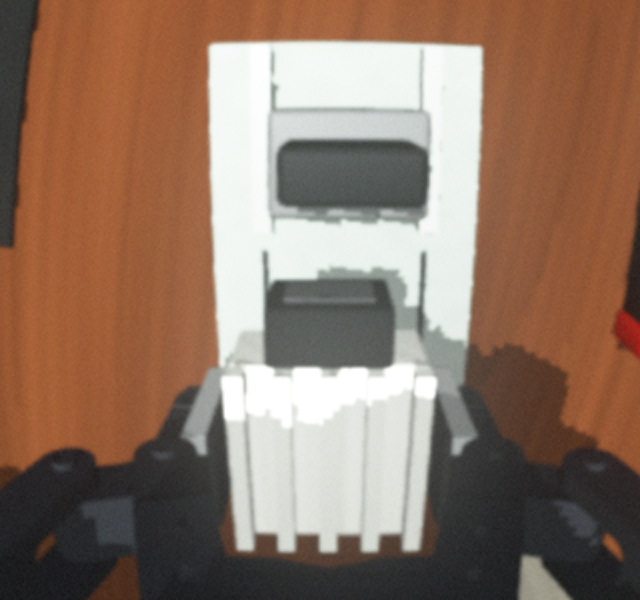

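The held module's connector, at crop (330,320), points at the slide. The black lines are at crop (265,270) and (424,270), and the handle is at (352,175).

Run:
```python
from h import *
c=load('w4'); s=manip.state(); p=s['eef_pos'];R=s['eef_rot']
def T(u,v,z):
    X=fe(c,160+u/2,60+v/2,z); return X,((X-p)@R*1000).round(1)
for n,q in dict(l1=(265,260,.006),l1b=(265,295,.006),r1=(424,255,.006),r1b=(424,320,.006),l0=(273,55,.006),r0=(421,55,.006),pl=(210,45,.006),pr=(482,45,.006),hl=(277,150,.074),hr=(428,150,.074),hn=(352,141,.074),hb=(352,110,.046),cl=(280,303,.093),cr=(376,303,.093),fl=(222,378,.097),fr=(436,378,.097)).items(): print(n,*T(*q))
```

```text
l1 [ 0.6127 -0.0501  0.006 ] [ 20.9 -23.5  62.4]
l1b [ 0.6143 -0.0626  0.006 ] [  8.3 -23.8  62.4]
r1 [ 0.6662 -0.0398  0.006 ] [22.7 31.  62.4]
r1b [ 0.671 -0.063  0.006] [-0.9 32.1 62.4]
l0 [0.6056 0.0187 0.006 ] [ 90.  -19.7  62.4]
r0 [0.6531 0.0265 0.006 ] [90.3 28.4 62.4]
pl [0.5844 0.0195 0.006 ] [ 94.1 -40.6  62.5]
pr [0.6726 0.034  0.006 ] [94.6 48.8 62.4]
hl [ 0.6166 -0.0063  0.074 ] [ 63.6 -12.8  -5.6]
hr [ 0.6494 -0.0009  0.074 ] [63.8 20.4 -5.6]
hn [ 0.6325 -0.0018  0.074 ] [65.5  3.6 -5.6]
hb [0.6324 0.0048 0.046 ] [72.1  4.5 22.4]
cl [ 0.6227 -0.0347  0.093 ] [ 34.6 -11.3 -24.6]
cr [ 0.6417 -0.0317  0.093 ] [ 34.6   8.  -24.6]
fl [ 0.6132 -0.0513  0.097 ] [ 19.7 -23.2 -28.6]
fr [ 0.6563 -0.0444  0.097 ] [ 19.7  20.4 -28.6]
```

Run:
```python
from plan import *
s=manip.state();print(s['eef_pos'],s['eef_rot'])
plan([(.6433,-.0668,.012,8.8)])
```

```text
[ 0.63918728 -0.06709219  0.06841075] [[-1.55974148e-01  9.87760817e-01 -7.96236331e-04]
 [ 9.87761126e-01  1.55974219e-01  2.64559006e-05]
 [ 1.50324442e-04 -7.82364859e-04 -9.99999683e-01]]
[-0.01, 0.07, 0.94, 0.02, 0.0, 0.07, 0.94, 0.01]
```

Request:
arm_command(rows=[0,0.07,0.6,0,0,0.04,0.5,0,0,0,0.4,0,0,0,0,0,0,0,0,0,0,0,0,0])

```text
time: 15.85
eef_pos: [0.6438, -0.0669, 0.0245]
eef_rot: [[-0.155, 0.988, 0.002], [0.988, 0.155, -0.0], [-0.0, 0.002, -1.0]]
ft_force: [-0.0, -0.5, -1.4]
finger_gap: 0.0454
gripper_force: 42.1
```

Good. Now lower and release.

Request:
arm_command(rows=[0,0,0.25,0,0,0,0.15,0,0,0,0.05,0,0,0,0,0,0,0,0,0])

```text
time: 16.35
eef_pos: [0.6433, -0.067, 0.011]
eef_rot: [[-0.155, 0.988, 0.001], [0.988, 0.155, -0.0], [-0.0, 0.001, -1.0]]
ft_force: [-1.6, -0.2, 6.0]
finger_gap: 0.045
gripper_force: 42.8
```

Request:
arm_command(rows=[0,0,0,0,0,0,0,0,0,0,0,0,0,0,0,0,0,0,0,0,0,0,0,0,0,0,0,0,0,0,0,0], jaw=1)

```text
time: 17.15
eef_pos: [0.6431, -0.0669, 0.0102]
eef_rot: [[-0.155, 0.988, 0.0], [0.988, 0.155, 0.0], [0.0, 0.0, -1.0]]
ft_force: [0.1, 0.1, -1.0]
finger_gap: 0.0855
gripper_force: 0.0
```

Request:
arm_command(rows=[0,0,-0.7,0,0,0,-0.8,0,0,0,-1,0,0,0,-0.7,0,0,0,0,0,0,0,0,0])

```text
time: 17.75
eef_pos: [0.6431, -0.0669, 0.1063]
eef_rot: [[-0.155, 0.988, 0.001], [0.988, 0.155, -0.0], [-0.0, 0.0, -1.0]]
ft_force: [-0.4, 0.1, -0.8]
finger_gap: 0.0855
gripper_force: 0.0
```

Run:
```python
from plan import *
c=snap('wrist'); import shutil; shutil.copy('wrist.pkl','w5.pkl'); s=manip.state();print(s['eef_pos'],s['eef_rot'][:,1])
cv2.imwrite('pics/w5.png',cv2.resize(c['frame'][60:360,160:480],None,fx=2,fy=2,interpolation=cv2.INTER_CUBIC))
```

```text
[ 0.64231335 -0.0670455   0.10519894] [ 0.98785334  0.15537911 -0.00176475]
```

View pics/w5.png

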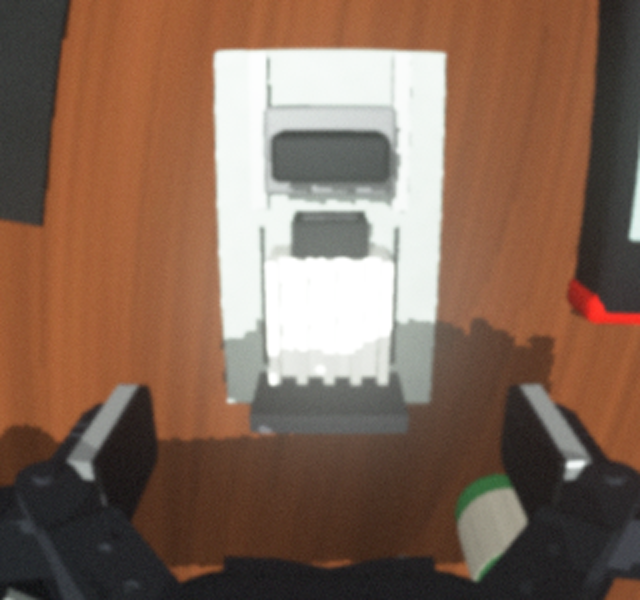

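The module lies centred: its housing spans columns 267–393 and the lines are at 262 and 397. It clears both the stop and the slide. Next I shut the fingers and go behind the handle, top edge at (330,130).

Run:
```python
from plan import *
c=load('w5'); s=manip.state(); p=s['eef_pos'];R=s['eef_rot']
for q in [(330,130,.074),(330,106,.046),(330,258,.036),(245+87,375,.046)]:
    X=fe(c,160+q[0]/2,60+q[1]/2,q[2]); print(X,((X-p)@R*1000).round(1))
plan([(.628,.029,.1,8.8),(.628,.029,.052,8.8)])
```

```text
[ 0.6327 -0.0018  0.074 ] [65.9  0.7 31.2]
[0.6318 0.0048 0.046 ] [72.6  0.9 59.2]
[ 0.6401 -0.0481  0.036 ] [19.1  0.9 69.2]
[ 0.6472 -0.0885  0.046 ] [-22.    1.6  59.2]
[0.81, 0.01, 0.04, 0.01, 0.81, 0.0, 0.04, 0.01, 0.81, 0.01, 0.05, 0.0, 0.81, 0.0, 0.04, 0.01, 0.0, 0.0, 0.8, 0.0, 0.0, 0.0, 0.8, 0.0]
```

Request:
arm_command(rows=[0.8,0,0.05,0,0.8,0,0.05,0,0.8,0.01,0.05,0,0.8,0.01,0,0,0,0,0,0,0,0,0,0,0,0,0,0,0,0,0,0], jaw=0, grip_force=20)

```text
time: 18.6
eef_pos: [0.6288, 0.0258, 0.1011]
eef_rot: [[-0.153, 0.988, -0.001], [0.988, 0.153, -0.001], [-0.001, -0.001, -1.0]]
ft_force: [0.6, 0.8, 0.5]
finger_gap: -0.0001
gripper_force: 0.0
```

Request:
arm_command(rows=[0,0,0.8,0,0,0,0.8,0,0,0,0,0,0,0,0,0])

```text
time: 19.0
eef_pos: [0.6287, 0.027, 0.0535]
eef_rot: [[-0.154, 0.988, -0.001], [0.988, 0.154, -0.0], [-0.0, -0.001, -1.0]]
ft_force: [0.0, 0.5, 0.8]
finger_gap: -0.0001
gripper_force: 0.0
```

Request:
arm_command(rows=[-0.2,0,0,0,-0.2,0,0,0,-0.2,0,0,0,-0.15,0,0,0,-0.15,0,0,0,-0.1,0,0,0,-0.1,0,0,0])

```text
time: 19.7
eef_pos: [0.6341, -0.0039, 0.054]
eef_rot: [[-0.156, 0.988, 0.001], [0.988, 0.156, 0.001], [0.001, 0.001, -1.0]]
ft_force: [0.3, 3.1, 2.3]
finger_gap: 0.0002
gripper_force: 1.7
```

Request:
arm_command(rows=[-0.1,0,0,0,-0.1,0,0,0,-0.1,0,0,0,0,0,0,0,0,0,0,0])

```text
time: 20.2
eef_pos: [0.6351, -0.0104, 0.054]
eef_rot: [[-0.157, 0.988, -0.0], [0.988, 0.157, 0.004], [0.004, 0.001, -1.0]]
ft_force: [-1.1, 6.9, 3.7]
finger_gap: 0.0002
gripper_force: 3.1
```

Request:
arm_command(rows=[-0.1,0,0,0,-0.05,0,0,0,0,0,0,0,0,0,0,0])

```text
time: 20.6
eef_pos: [0.6351, -0.0104, 0.0541]
eef_rot: [[-0.16, 0.987, -0.001], [0.987, 0.16, 0.009], [0.009, 0.0, -1.0]]
ft_force: [-1.9, 11.2, 3.6]
finger_gap: -0.0003
gripper_force: 5.4
```

Request:
arm_command(rows=[0.3,0,0,0,0.3,0,0,0,0,0,-1,0,0,0,-1,0,0,0,-1,0,0,0,-0.6,0,0,0,0,0])

```text
time: 21.3
eef_pos: [0.6353, -0.0017, 0.1647]
eef_rot: [[-0.153, 0.988, 0.006], [0.988, 0.153, -0.002], [-0.003, 0.006, -1.0]]
ft_force: [0.6, 0.8, -0.7]
finger_gap: -0.0002
gripper_force: 0.0
```

Run:
```python
from plan import *
import shutil
snap('wrist'); shutil.copy('wrist.pkl','w6.pkl'); print(manip.state()['eef_pos'])
plan([(.51,-.30,.19,69)])
```

```text
[ 0.6339006  -0.00165293  0.16241637]
[-0.71, -0.43, -0.07, -0.93, -0.67, -0.49, -0.07, -0.93, -0.63, -0.54, -0.07, -0.92, -0.58, -0.59, -0.07, -0.93, -0.53, -0.63, -0.07, -0.92, -0.48, -0.67, -0.07, -0.93, -0.42, -0.71, -0.07, -0.92, -0.37, -0.74, -0.07, -0.93]
[-0.3, -0.77, -0.07, -0.92, -0.24, -0.8, -0.07, -0.93, -0.18, -0.81, -0.07, -0.92, -0.11, -0.82, -0.07, -0.93, -0.05, -0.83, -0.08, -0.92]
```

Request:
arm_command(rows=[-0.71,-0.43,-0.07,-0.93,-0.67,-0.49,-0.07,-0.93,-0.63,-0.54,-0.07,-0.92,-0.58,-0.59,-0.07,-0.93,-0.53,-0.63,-0.07,-0.92,-0.48,-0.67,-0.07,-0.93,-0.42,-0.71,-0.07,-0.92,-0.37,-0.74,-0.07,-0.93])

```text
time: 22.15
eef_pos: [0.5552, -0.1854, 0.176]
eef_rot: [[-0.721, 0.693, -0.005], [0.693, 0.721, -0.0], [0.003, -0.003, -1.0]]
ft_force: [0.5, -0.8, 0.1]
finger_gap: -0.0002
gripper_force: 0.0
```

Request:
arm_command(rows=[-0.3,-0.77,-0.07,-0.92,-0.24,-0.8,-0.07,-0.93,-0.18,-0.81,-0.07,-0.92,-0.11,-0.82,-0.07,-0.93,-0.05,-0.83,-0.08,-0.92,0,0,0,0,0,0,0,0], jaw=0.7)

```text
time: 22.85
eef_pos: [0.5084, -0.2994, 0.1872]
eef_rot: [[-0.933, 0.36, -0.003], [0.36, 0.933, 0.002], [0.004, 0.0, -1.0]]
ft_force: [0.3, 0.8, -0.9]
finger_gap: 0.0598
gripper_force: 0.0
```

Run:
```python
from plan import *
import shutil
c=snap('wrist'); shutil.copy('wrist.pkl','w7.pkl'); print(manip.state()['eef_pos'],manip.state()['finger_gap'])
f=load('w6')['frame']; g=c['frame']
a=cv2.resize(f[120:320,190:450],(390,300)); p,q=200+124,200
b=cv2.resize(g[140:280,260:400],None,fx=4,fy=4,interpolation=cv2.INTER_CUBIC)[:,:560]
o=np.zeros((560,800,3),np.uint8); o[:,:560]=b
a=cv2.resize(f[130:330,240:400],(240,300)); o[:300,560:]=a
cv2.imwrite('pics/c3.png',o)
```

```text
[ 0.50923237 -0.29786069  0.18767466] 0.059895067382681855
```

View pics/c3.png

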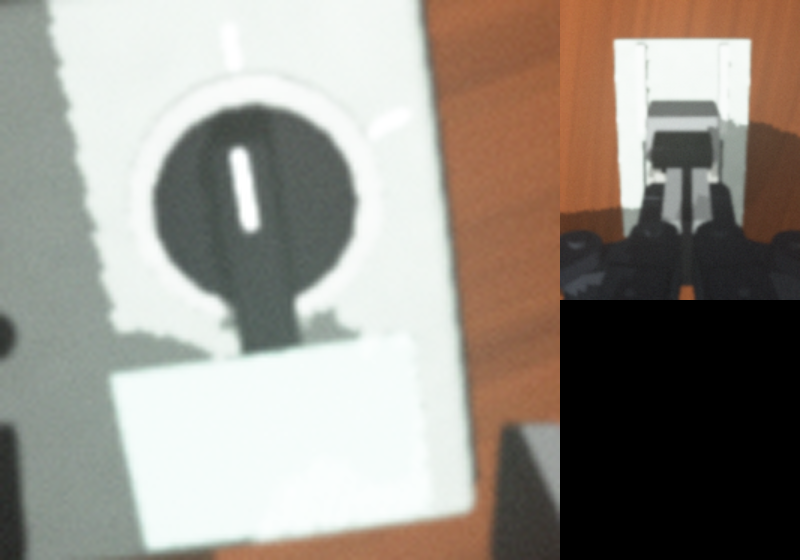

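Left: the knob bar's centreline runs from about (236,130) to (272,350), with the white mark from (238,150) to (251,228) and the flange centred at (255,205). Right: the slide handle and block are clearly advanced towards the stop compared with before.

Run:
```python
from plan import *
c=load('w7'); F=lambda u,v,z: fe(c,260+u/4,140+v/4,z)
e=F(272,350,.091); m0=F(238,150,.091); m1=F(251,228,.091); t=F(232,115,.091)
d=(m0-e)[:2]; L=np.linalg.norm(d); d/=L
print(e,m0,m1,t,'len e-m0',L,np.linalg.norm((t-e)[:2]),'dir',np.degrees(np.arctan2(d[1],d[0])),'centre',e[:2]+d*.023)
print('flange',F(255,205,.057), [F(*q,.057) for q in [(153,200),(357,200)]])
f=load('w6'); s0=[.6339,-.00165,.1624]
for q in [(683,100,.046),(683,131,.074)]: 
    X=fe(f,240+(q[0]-560)/1.5,130+q[1]/1.5,q[2]); print('slide',X, (X[1]+.067)/.988)
w=[.51,-.30]
```

```text
[ 0.5282 -0.3032  0.091 ] [ 0.4863 -0.2944  0.091 ] [ 0.5021 -0.2978  0.091 ] [ 0.4793 -0.2929  0.091 ] len e-m0 0.04281413318052813 0.049972992706060745 dir 168.13891120136378 centre [ 0.50569108 -0.29847259]
flange [ 0.5062 -0.2985  0.057 ] [array([ 0.4967, -0.3198,  0.057 ]), array([ 0.5135, -0.2763,  0.057 ])]
slide [ 0.6335 -0.0027  0.046 ] 0.06508097165991904
slide [ 0.6349 -0.0117  0.074 ] 0.05597165991902834
```

Run:
```python
from h import *
f=load('w6'); print('cam',-f['R'].T@f['t'])
for q in [(683,100,.006),(683,100,.01),(683,116,.046),(683,131,.046)]: 
    X=fe(f,240+(q[0]-560)/1.5,130+q[1]/1.5,q[2]); print('slide',X, (X[1]+.067)/.988)
c=snap('top'); g=c['frame'][150:210,300:380]
import pickle; pickle.dump(c,open('top2.pkl','wb'))
# slide travel: template match of the handle patch between first and present top picture
a=load('top') # same as c; compare with saved crop
def col(fr): # darkness profile along the cradle axis through the handle at z=.074
    out=[]
    for s in np.arange(.02,.09,.001):
        X=np.array([.6431,-.0668,.074])+s*np.array([-.155,.988,0])
        vals=[]
        for l in np.arange(-.01,.011,.002):
            u,v=proj(c,X+l*np.array([.988,.155,0])); vals.append(cv2.getRectSubPix(fr,(1,1),(float(u),float(v))).mean())
        out.append(np.mean(vals))
    return np.array(out)
p=col(c['frame']); print(p.round(0)[::2]); x=np.arange(.02,.09,.001); print('dark centre',(x*(p<90)).sum()/max(1,(p<90).sum()))
```

```text
cam [0.6225654  0.07147432 0.30754745]
slide [ 0.6352 -0.014   0.006 ] 0.05364372469635628
slide [ 0.635  -0.0129  0.01  ] 0.054757085020242915
slide [ 0.635  -0.0124  0.046 ] 0.05526315789473685
slide [ 0.6364 -0.0217  0.046 ] 0.045850202429149806
[ 65.  64.  82.  98. 102.  83.  65.  58.  61.  64.  65.  61.  74. 114.
 148. 157. 148. 152. 168. 186. 188. 187. 187. 187. 187. 188. 188. 188.
 188. 189. 189. 189. 190. 190. 192.]
dark centre 0.033250000000000016
```

Slide travel measures about 19–20 mm, so it is home. Next the knob: centre (0.506,-0.2985), tool y at 78°.

Run:
```python
from plan import *
plan([(.506,-.2985,.13,78.1),(.506,-.2985,.065,78.1)])
```

```text
[0.05, -0.04, 0.97, -0.89, 0.05, -0.04, 0.97, -0.9, 0.0, 0.0, 0.72, 0.0, 0.0, 0.0, 0.72, 0.0, 0.0, 0.0, 0.72, 0.0]
```

Request:
arm_command(rows=[0.05,-0.04,0.97,-0.89,0.05,-0.04,0.97,-0.9,0,0,0.72,0,0,0,0.72,0,0,0,0.72,0,0,0,0,0,0,0,0,0])

```text
time: 23.65
eef_pos: [0.5067, -0.2987, 0.0663]
eef_rot: [[-0.979, 0.206, -0.0], [0.206, 0.979, 0.001], [0.001, 0.001, -1.0]]
ft_force: [1.3, -0.8, 0.7]
finger_gap: 0.0597
gripper_force: 0.0
```

Request:
arm_command(rows=[0,0,0,0,0,0,0,0,0,0,0,0,0,0,0,0,0,0,0,0,0,0,0,0,0,0,0,0,0,0,0,0], jaw=0, grip_force=40)

```text
time: 24.45
eef_pos: [0.5071, -0.2997, 0.0675]
eef_rot: [[-0.978, 0.207, 0.002], [0.207, 0.978, -0.0], [-0.002, 0.0, -1.0]]
ft_force: [0.0, 1.6, 5.5]
finger_gap: 0.0124
gripper_force: 41.9
```

Request:
arm_command(rows=[0,0,0,0.6,0,0,0,0.9,0,0,0,0.9,0,0,0,0.9,0,0,0,0.9,0,0,0,0.9,0,0,0,0.9,0,0,0,0.9])

```text
time: 25.25
eef_pos: [0.5071, -0.2995, 0.0675]
eef_rot: [[-0.687, 0.726, 0.001], [0.726, 0.687, -0.0], [-0.001, 0.001, -1.0]]
ft_force: [-0.8, 0.8, 5.7]
finger_gap: 0.0119
gripper_force: 41.9
```

Run:
```python
from h import *
s=manip.state();R=s['eef_rot'];print(np.degrees(np.arctan2(R[1,1],R[0,1])),s['wrist_torque'],s['finger_gap'],s['ft_force'])
```

```text
43.41337103701401 [0.3831295  0.18223906 0.07855836] 0.01193556478410533 [-0.78436148  0.77163697  5.74026242]
```

Request:
arm_command(rows=[0,0,0,0.9,0,0,0,0.9,0,0,0,0.9,0,0,0,0.9,0,0,0,0.9,0,0,0,0.9,0,0,0,0.9,0,0,0,0.7])

```text
time: 26.05
eef_pos: [0.5073, -0.2994, 0.0674]
eef_rot: [[-0.147, 0.989, 0.002], [0.989, 0.147, -0.0], [-0.0, 0.002, -1.0]]
ft_force: [-0.0, 2.6, 5.4]
finger_gap: 0.012
gripper_force: 42.0
```

Request:
arm_command(rows=[0,0,0,0,0,0,0,0,0,0,0,0,0,0,0,0,0,0,0,0,0,0,0,0,0,0,0,0,0,0,0,0])

```text
time: 26.85
eef_pos: [0.5073, -0.2994, 0.0675]
eef_rot: [[-0.15, 0.989, 0.002], [0.989, 0.15, -0.0], [-0.0, 0.002, -1.0]]
ft_force: [-0.4, 1.4, 5.7]
finger_gap: 0.0122
gripper_force: 41.9
```

Run:
```python
from h import *
s=manip.state();R=s['eef_rot'];print(np.degrees(np.arctan2(R[1,1],R[0,1])),s['wrist_torque'],s['finger_gap'],s['ft_force'])
```

```text
8.634285529063801 [0.35203497 0.16719812 0.1963837 ] 0.012169671334393466 [-0.35116417  1.3941735   5.71472322]
```

Held at the stop with wrist torque 0.20 N m. I turn back with the spring, then release and rise.

Request:
arm_command(rows=[0,0,0,0,0,0,0,-0.9,0,0,0,-1,0,0,0,-1,0,0,0,-1,0,0,0,-1,0,0,0,-1,0,0,0,-1])

```text
time: 27.65
eef_pos: [0.5072, -0.2996, 0.0675]
eef_rot: [[-0.686, 0.728, 0.002], [0.728, 0.686, -0.0], [-0.001, 0.001, -1.0]]
ft_force: [-0.5, 1.7, 5.9]
finger_gap: 0.0125
gripper_force: 42.0
```

Request:
arm_command(rows=[0,0,0,-1,0,0,0,-1,0,0,0,-1,0,0,0,-1,0,0,0,-1,0,0,0,-1,0,0,0,0,0,0,0,0])

```text
time: 28.45
eef_pos: [0.5071, -0.2997, 0.0675]
eef_rot: [[-0.957, 0.291, 0.002], [0.291, 0.957, -0.0], [-0.002, 0.0, -1.0]]
ft_force: [-0.5, 0.9, 6.2]
finger_gap: 0.0124
gripper_force: 42.0
```

Request:
arm_command(rows=[0,0,0,0,0,0,0,0,0,0,0,0,0,0,0,0,0,0,0,0,0,0,0,0,0,0,0,0,0,0,0,0], jaw=0.7)

```text
time: 29.25
eef_pos: [0.5063, -0.3, 0.0663]
eef_rot: [[-0.957, 0.292, -0.0], [0.292, 0.957, -0.0], [0.0, -0.0, -1.0]]
ft_force: [-0.2, -0.0, 0.6]
finger_gap: 0.0596
gripper_force: 0.0
```

Request:
arm_command(rows=[0,0,-0.6,0,0,0,-0.9,0,0,0,-0.9,0,0,0,-0.9,0,0,0,-0.7,0,0,0,0,0,0,0,0,0,0,0,0,0])

```text
time: 30.05
eef_pos: [0.5054, -0.2998, 0.1849]
eef_rot: [[-0.957, 0.292, -0.002], [0.292, 0.957, 0.001], [0.003, 0.0, -1.0]]
ft_force: [-0.6, 0.3, -0.2]
finger_gap: 0.0598
gripper_force: 0.0
```

Run:
```python
from h import *
c=snap('wrist'); s=manip.state(); print(s['eef_pos'],s['time'])
# white-mark direction on the knob now, z=.091; was ~168 deg before
g=c['frame']; m=[]
for r in range(120,260):
    for u in range(260,400): m.append((u,r))
w=load('w7')
def mark(c):
    b=(cv2.cvtColor(c['frame'],cv2.COLOR_BGR2GRAY)>150).astype(np.uint8)
    n,l,st,ce=cv2.connectedComponentsWithStats(b)
    for i in range(1,n):
        if 15<st[i,4]<150 and 260<ce[i][0]<400 and 120<ce[i][1]<270:
            ys,xs=np.where(l==i); X=np.array([fe(c,u,v,.091)[:2] for u,v in zip(xs,ys)])
            d=np.linalg.svd(X-X.mean(0))[2][0]; print(st[i,4],ce[i].round(1),X.mean(0).round(4),np.degrees(np.arctan2(d[1],d[0])).round(1))
print('before');mark(w);print('now');mark(c)
# cradle from top: slide travel + module
```

```text
[ 0.50531635 -0.29978633  0.18472988] 30.1
before
109 [320.7 187. ] [ 0.4938 -0.2963] -11.9
now
105 [323.6 190.8] [ 0.4939 -0.2963] -12.1
```

The knob mark is back at −12°, the same as before. Slide home, module seated; handing in.

```bash
python3 -c "
from workcell import manip; print(manip.job_done())"
```

```text
the job is handed in; nothing more can be done
None
```

I ran the whole sequence and handed the job in at about 30 s of the 72 s: module via the mat into the cradle, slide pushed home (about 19–20 mm measured), knob held at its stop and sprung back to rest; no verdict came back, and I did not image the seated module after the push.

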